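# Load the sprung charging dock and switch it on

### The arm

A 6-joint arm with a two-finger parallel gripper is mounted at the origin on a cart in front of the work surface, level with it; the furniture and walls round the work are solid. World frame = base frame: x ahead of the robot, y to its left, z up, the work surface at z = 0. Lengths are in m, angles in rad, forces in N, time in s.
With the tool pointing down it reaches from about 0.4 to 0.825 m from the base axis. Payload 7 kg.
Tool frame: the origin (TCP) lies midway between the tips of the shut fingers; the grasp point (between the pads) lies 19 mm behind it; z points along the fingers, y is the line along which they close (so a half turn about z gives the same grasp; the last joint's range is limited). The gripper opens to 85 mm and grips with 20 to 120 N. Pads are 22 mm wide; open, the fingers measure 114 mm over their backs; the gripper's body (76 mm by 85 mm) begins 54 mm behind the grasp point. The pads swing forward as they close: fully open they stand 13 mm farther back than shut.
Start: joints at [1.589, 0.359, 0.012, 0, -1.224, -0.288], TCP at [0.18, 0.651, 0.231] pointing down, gripper open.
Joint ranges: [-3.07, 3.07], [-1.43, 2.12], [-1.02, 1.25], [-3.03, 1.67], [-3.05, -0], [-3.03, 3.03]. Speed limits (rad/s): [2.39, 2.39, 3.01, 3.14, 3.14, 3.14].

### API

Orientations are given as a 3x3 rotation matrix whose columns are the frame's x, y, z axes.
In Python, from cell import sensors, read_camera, get_calibration, ctrl gives the robot as it stands.
- The arm moves only by the shell command python3 -m inch 'ROWS' [FORCE]. ROWS is JSON, a list that holds one entry, the list of rows, each a list of 7 numbers: the gripper command: -1 is shut, 1 is fully open, values between are in proportion, then the shift along the tool's x, y, z in m, then the turn, a rotation vector about the tool's x, y, z in rad. A call has 1 to 10 rows; each row is the pose to reach, as a shift and turn from the pose commanded when the call began, along the tool's axes at that moment; what a row does not reach only later rows make up. A row lasts 1/10 s, in which the tool goes at most 50 mm and 8.59 degrees, less where a joint would pass 70% of its speed; a pose out of reach is approached as far as the arm can. A call with a gripper value outside its range is refused whole. The fingers move at their own pace and stop on an object; FORCE is the grip in N (left out, the last holds). Time passes only in rows, so rows that repeat a pose let the fingers close. It gives the time, the measured TCP pose, the force, the opening and the grip force at its end, in the units of the state.
- sensors.observe(): the state, without advancing time (a new reading comes with each control period).
- read_camera(name): name is "scene" or "top" or "wrist"; returns the picture (420x560x3 uint8, red, green, blue); there is no depth.
- get_calibration(name): a dict with "K" (3x3 intrinsics, pixels), "distortion" ([k1, k2, p1, p2, k3] as OpenCV has them; the pictures are not rectified), "cam_to_world" (4x4, takes a point from camera to world coordinates); the wrist camera has in their place "hand_eye" (4x4, takes a point from camera to tool coordinates, whose origin is the TCP and whose axes are the flange's). Camera axes: x right, y down, z forward; pixel columns grow to the right and rows downward; lengths in m; the calibration is good to about 2 mm. A picture is of the moment at which its call begins: read the wrist's pose just before it. get_calibration takes no time and is no camera call.
- ctrl.job_done(): hands the job in; it is judged then, once.
The state is a dict: "t": time; "joints": joint angles; "dq": joint speeds; "tau": joint torques, N m; "tcp_pos": TCP position; "ee_rot": TCP orientation; "contact_force": force on the tool from outside, world axes, zero at the start; "torque": the same for the moment, N m; "grip_width": finger opening in m; "grip_force": force on a finger pad.
Only numpy, scipy, OpenCV 4.12 (cv2) and the standard library are available. Lean on these libraries where they do the work, as an engineer would, in place of code of your own. Each camera call takes 0.05 s, during which the arm holds its last target. There are 200 camera calls.

### The job

Put both power banks on charge: while the dock is still switched off, lower them one after the other between the corner guides of its well so that they lie flat on top of each other on the sprung platform, letting each one down gently rather than dropping it. Then lift the red guard, flip the toggle under it fully over to on (towards the rear of the dock) and lower the guard until it is fully shut. Leave the phone, pen, eraser and earbud case where they are.

Things in the scene. Friction and masses are not known exactly. Their poses are not given: they have to be found in the camera images.
- dock: charging dock fixed to the desk: a grey plinth 166 mm (x) by 196 mm (y) by 32 mm high. Origin: on the desk surface under the plinth (its middle within 3 mm); x points from its front (the side with three small green lamps, towards the robot) to its rear (the side of the guard hinge), y to its left, z up. On its left half stands the stacking well (centre at y = +45 mm), on its right half the switch under its red guard (centre at x = 5, y = -65 mm).
- well (a point): fixed point at the middle of the stacking well, 75 mm above the desk, where the top of the empty sprung platform is; same axes as the dock. The well is made of four dark L-shaped corner guides, inside 134 mm (x) by 72 mm (y), so 3 mm play all round a power bank; the guides rise to 96 mm above the desk, the last 8 mm flaring outward as a lead-in. Both long sides (y = +-36 mm) are open over the middle 98 mm for the fingers, down to the plinth.
- platform (a joint): how far the sprung platform has sunk, in m: 0 empty (its top at the well point), 0.034 at its stop. Spring 154 N/m: it sinks about 14 mm for each power bank laid on it, so the top of the stack stays about 75 to 95 mm above the desk, and springs back up when unloaded. It is damped; a pack let go on it settles in about 0.5 s.
- pack_a: pale beige power bank, a flat block 128 x 66 x 15 mm, about 0.22 kg (0.19 to 0.25), lying flat. Origin: centre of its underside; x along its 128 mm length, y across its 66 mm width, z up. Grasp it across the 66 mm width. Either end may point to either end of the well.
- pack_b: pale beige power bank, a flat block 128 x 66 x 15 mm, about 0.22 kg (0.19 to 0.25), lying flat. Origin: centre of its underside; x along its 128 mm length, y across its 66 mm width, z up. Grasp it across the 66 mm width. Either end may point to either end of the well. The two are alike and interchangeable.
- guard (a joint): angle of the red guard flap over the switch, in rad: 0 shut, 1.57 standing upright, 1.9 fully back at its stop. Friction hinge: it stays at whatever angle it is left (about 0.5 N at its front edge moves it).
- guard_hinge (a point): fixed point at the middle of the guard's hinge line, 38 mm above the desk, at the rear of the guard; axes as the dock, the hinge line runs along y. The guard's front rises and swings to the rear (+x).
- guard_front (a point): point that moves with the guard: midway between its two flat side cheeks near its front end, 52 mm in front of the hinge and 16 mm above it when shut (54 mm above the desk). The guard is a red hood 40 mm wide (y), 66 mm long and 34 mm high, its top 70 mm above the desk when shut; it can be pinched across its 40 mm width here and carried round the hinge, turning between the fingers. Nothing stands within 48 mm of its cheeks.
- toggle (a joint): angle of the steel bat toggle under the guard, in rad: 0 is off (leaning to the dock's front, -x), 0.70 is on (leaning to the rear, +x, to its stop). It stays where it is left; about 1 N at the tip moves it.
- toggle_tip (a point): tip of the toggle, 21 mm from its pivot, about 58 mm above the desk; 8 mm thick there. The pivot is 38 mm above the desk, 34 mm in front of the guard hinge. The dark switch plate beneath it lies 35 mm above the desk; with the guard up the toggle is free to be reached from the front and above.
- phone: black phone in a rubber case, 150 x 74 x 10 mm, lying face up near the front edge of the desk. Bystander; origin at the centre of its underside.
- pen_desk: blue ball pen, 145 mm long, lying near the front edge. Bystander; origin at the centre of its underside.
- eraser: small white eraser in a blue sleeve, 22 x 42 x 13 mm, near the front edge. Bystander; origin at the centre of its underside.
- earbud_case: white rounded earbud case, 46 x 60 x 22 mm, at the back of the desk, in front of the books. Bystander; origin at the centre of its underside.

How it is judged:
On the way, in this order (a step that is already met when the one before it is completed fails the run):
1. one power bank lies released in the well on the sunk platform, with the switch off (((x of pack_a in the frame of well between -0.006 and 0.006 m and y of pack_a in the frame of well between -0.006 and 0.006 m and z of pack_a in the frame of well between -0.042 and 0.003 m and angle between pack_a's own z axis and vertical below 0.12 rad and angle between the x axis of pack_a and the x axis of dock, either way round below 0.12 rad and contact force between the fingers and pack_a below 0.1 N and linear speed of pack_a below 0.03 m/s and value of joint platform above 0.008 m) or (x of pack_b in the frame of well between -0.006 and 0.006 m and y of pack_b in the frame of well between -0.006 and 0.006 m and z of pack_b in the frame of well between -0.042 and 0.003 m and angle between pack_b's own z axis and vertical below 0.12 rad and angle between the x axis of pack_b and the x axis of dock, either way round below 0.12 rad and contact force between the fingers and pack_b below 0.1 N and linear speed of pack_b below 0.03 m/s and value of joint platform above 0.008 m)) and value of joint toggle below 0.15 rad), for 0.2 s.
2. both power banks lie released on top of each other in the well, with the switch off (x of pack_a in the frame of well between -0.006 and 0.006 m and y of pack_a in the frame of well between -0.006 and 0.006 m and z of pack_a in the frame of well between -0.042 and 0.003 m and angle between each of pack_a, pack_b's own z axis and vertical below 0.12 rad and angle between the x axis of each of pack_a, pack_b and the x axis of dock, either way round below 0.12 rad and contact force between the fingers and pack_a below 0.1 N and linear speed of each of pack_a, pack_b below 0.03 m/s and x of pack_b in the frame of well between -0.006 and 0.006 m and y of pack_b in the frame of well between -0.006 and 0.006 m and z of pack_b in the frame of well between -0.042 and 0.003 m and contact force between the fingers and pack_b below 0.1 N and value of joint platform above 0.019 m and value of joint toggle below 0.15 rad), for 0.2 s.
3. the guard is raised, the switch still off (value of joint guard above 1 rad and value of joint toggle below 0.15 rad), for 0.1 s.
4. the toggle is flipped to on (value of joint toggle above 0.55 rad), for 0.1 s.
At the end, for the whole second after the job is handed in: Both power banks lie flat and released in the well, one on the other, at rest within 6 mm of its middle and squared with it within 0.12 rad, the platform sunk by more than 19 mm; the toggle is past 0.55 rad (on); the guard is shut to within 0.1 rad (x of pack_a in the frame of well between -0.006 and 0.006 m and y of pack_a in the frame of well between -0.006 and 0.006 m and z of pack_a in the frame of well between -0.042 and 0.003 m and angle between each of pack_a, pack_b's own z axis and vertical below 0.12 rad and angle between the x axis of each of pack_a, pack_b and the x axis of dock, either way round below 0.12 rad and contact force between the fingers and pack_a below 0.1 N and linear speed of each of pack_a, pack_b below 0.03 m/s and x of pack_b in the frame of well between -0.006 and 0.006 m and y of pack_b in the frame of well between -0.006 and 0.006 m and z of pack_b in the frame of well between -0.042 and 0.003 m and contact force between the fingers and pack_b below 0.1 N and value of joint platform above 0.019 m and value of joint toggle above 0.55 rad and value of joint guard below 0.1 rad); the robot touches nothing.
It fails at once if a power bank was dropped or slammed onto the platform (it sank faster than 0.4 m/s) (velocity of joint platform above 0.4 m/s).
It fails at once if the phone, pen, eraser or earbud case was moved by more than 20 mm (distance of any of phone, pen_desk, eraser, earbud_case from where it was at the start of the episode above 0.02 m).
It also fails if it takes over 67 s, if anything falls off the work surface, if the arm or the gripper's body presses on something with over 40 N, if the wrist force passes 120 N, or if a joint passes its speed limit or range.

## Working session

There is one attempt and no reset: what is moved stays moved. The work goes in short steps, Python scripts to look and compute and a shell command to move; the robot and the scene stay as the last step left them, time stands still between calls to the robot, and variables do not carry over. Pictures are saved under pics/ and viewed, at most 10 in all, crops included, and the job is handed in when it is done.

```bash
ls; mkdir -p pics; python3 - <<'E'
from cell import sensors, read_camera, get_calibration
import cv2
s=sensors.observe(); print({k:s[k] for k in('t','tcp_pos','ee_rot','grip_width','contact_force')})
for n in('scene','top','wrist'):
    im=read_camera(n); cv2.imwrite(f'pics/{n}0.png',im[...,::-1]); c=get_calibration(n); print(n,{k:__import__('numpy').round(v,4).tolist() for k,v in c.items()})
E
```

```text
pics
{'t': 0.0, 'tcp_pos': array([0.17981731, 0.65010979, 0.23035927]), 'ee_rot': array([[ 9.63773710e-01, -2.66721097e-01, -3.02443133e-04],
       [-2.66721231e-01, -9.63772357e-01, -1.62103792e-03],
       [ 1.40878681e-04,  1.64298173e-03, -9.99998640e-01]]), 'grip_width': 0.08536813606087457, 'contact_force': array([ 0.17889248, -0.25336953, -0.44613166])}
scene {'K': [[437.7952, 0.0, 278.4096], [0.0, 437.7952, 215.7206], [0.0, 0.0, 1.0]], 'distortion': [-0.1194, 0.0, 0.0, 0.0, 0.0], 'cam_to_world': [[0.8878, -0.2399, 0.3928, 0.0316], [-0.4602, -0.4753, 0.7498, -0.8547], [0.0069, -0.8465, -0.5324, 0.7047], [0.0, 0.0, 0.0, 1.0]]}
top {'K': [[394.6988, 0.0, 281.0994], [0.0, 394.6988, 208.23], [0.0, 0.0, 1.0]], 'distortion': [0.0196, 0.0, 0.0, 0.0, 0.0], 'cam_to_world': [[-0.0082, -0.9969, 0.0789, 0.4332], [-1.0, 0.0083, 0.0011, 0.0579], [-0.0018, -0.0789, -0.9969, 0.9969], [0.0, 0.0, 0.0, 1.0]]}
wrist {'K': [[324.7803, 0.0, 282.8067], [0.0, 324.7803, 209.3317], [0.0, 0.0, 1.0]], 'distortion': [-0.0658, 0.0, 0.0, 0.0, 0.0], 'hand_eye': [[0.0007, -0.9447, -0.3278, 0.0847], [1.0, 0.0005, 0.0008, -0.0009], [-0.0006, -0.3278, 0.9447, -0.1422], [0.0, 0.0, 0.0, 1.0]]}
```

View pics/top0.png

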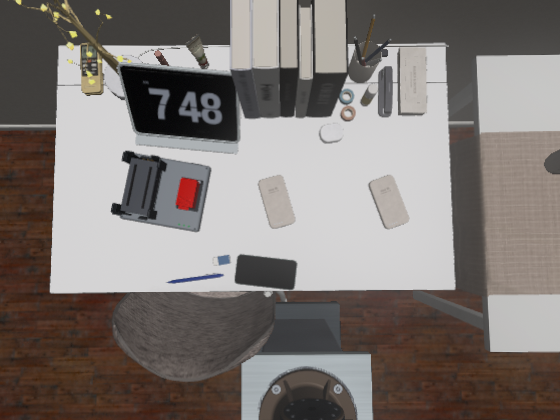

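View pics/scene0.png

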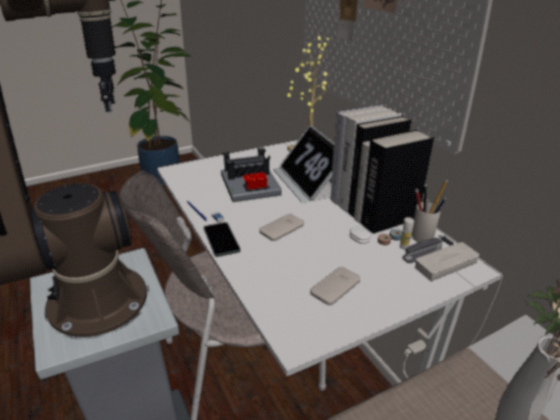

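The top view shows the packs at about (276,201) and (389,201). The dock is at about (165,190), with its well on the left and the red guard at (188,194). The scene view agrees. Next I'll measure them.

```bash
cat > h.py <<'E'
import numpy as np, cv2
from cell import sensors, read_camera, get_calibration
def shot(n):
    s=sensors.observe(); im=read_camera(n)[...,::-1].copy(); c=get_calibration(n)
    if n=='wrist':
        T=np.eye(4);T[:3,:3]=s['ee_rot'];T[:3,3]=s['tcp_pos'];T=T@np.array(c['hand_eye'])
    else: T=np.array(c['cam_to_world'])
    return im,(np.array(c['K']),np.array(c['distortion']),T)
def plane(cam,px,z):
    K,d,T=cam
    u=cv2.undistortPoints(np.array(px,float).reshape(-1,1,2),K,d).reshape(-1,2)
    r=np.c_[u,np.ones(len(u))]@T[:3,:3].T; o=T[:3,3]
    return o+r*((z-o[2])/r[:,2])[:,None]
def proj(cam,P):
    K,d,T=cam; Ti=np.linalg.inv(T)
    return cv2.projectPoints(np.array(P,float).reshape(-1,1,3),cv2.Rodrigues(Ti[:3,:3])[0],Ti[:3,3],K,d)[0].reshape(-1,2)
def rects(cam,mask,z,amin=150):
    out=[]
    for c in cv2.findContours(mask.astype(np.uint8),cv2.RETR_EXTERNAL,cv2.CHAIN_APPROX_NONE)[0]:
        if cv2.contourArea(c)<amin: continue
        P=plane(cam,c.reshape(-1,2),z)[:,:2]*1000
        (x,y),(w,h),a=cv2.minAreaRect(P.astype(np.float32))
        if w<h: w,h,a=h,w,a+90
        out.append((cv2.boundingRect(c),round(x,1),round(y,1),round(w,1),round(h,1),round((a+90)%180-90,1)))
    return out
E
python3 - <<'E'
from h import *
im,cam=shot('top'); hsv=cv2.cvtColor(im,cv2.COLOR_BGR2HSV)
for p in [(276,190),(389,201),(330,200),(200,215),(165,220),(188,194),(142,187)]: print(p,im[p[1],p[0]],hsv[p[1],p[0]])
roi=np.zeros(im.shape[:2],bool); roi[120:250,230:440]=1
d=im.astype(int)
m=roi&(d[...,2]-d[...,0]>12)
print('packs',rects(cam,m,.015))
m=(hsv[...,0]<8)&(hsv[...,1]>180)&(d[...,2]>120); m[:150]=0;m[240:]=0; m[:,:150]=0;m[:,215:]=0
print('red',rects(cam,m,.07,50))
roi[:]=0; roi[140:238,100:215]=1
m=roi&(d.max(2)<190)
print('dock',rects(cam,m,.032))
cv2.imwrite('pics/c.png',cv2.resize(im[145:240,100:220],None,fx=6,fy=6,interpolation=cv2.INTER_CUBIC))
E
```

```text
(276, 190) [164 170 178] [ 13  20 178]
(389, 201) [171 176 184] [ 12  18 184]
(330, 200) [213 212 213] [150   1 213]
(200, 215) [109 104 102] [111  16 109]
(165, 220) [136 131 126] [105  19 136]
(188, 194) [ 30  33 182] [  1 213 182]
(142, 187) [83 78 76] [111  22  83]
packs [((371, 176, 37, 52), 526.5, -209.7, 123.0, 60.1, 19.6), ((259, 176, 35, 52), 529.0, 71.2, 123.1, 60.5, 15.6)]
red [((176, 178, 22, 32), 542.9, 282.8, 72.0, 39.0, -11.2)]
dock [((110, 150, 102, 83), 555.5, 354.1, 224.5, 170.9, 79.5), ((136, 140, 79, 13), 666.5, 320.8, 193.5, 30.2, 89.6)]
```

View pics/c.png

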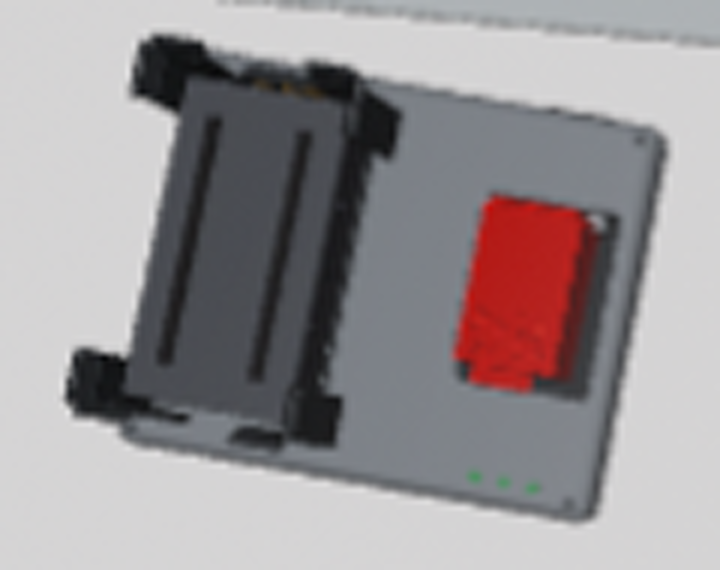

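The crop shows the dock turned by about -11° with the guard shut, the three green lamps at the front, and the well and platform on its left. I'll add a row helper and move to a wrist view over the dock.

```bash
cat >> h.py <<'E'
from scipy.spatial.transform import Rotation as R
def Rdown(deg,tilt=0):
    a=np.radians(deg); return np.array([[np.cos(a),np.sin(a),0],[np.sin(a),-np.cos(a),0],[0,0,-1]])@R.from_euler('y',tilt,degrees=True).as_matrix()
def goal(pos,deg,tilt=0):
    s=sensors.observe(); R0=np.array(s['ee_rot']); p=R0.T@(np.array(pos)-s['tcp_pos'])
    rv=R.from_matrix(R0.T@Rdown(deg,tilt)).as_rotvec()
    print('shift',np.round(p,4),'turn',np.round(rv,4))
E
python3 -c "
from h import *
goal([.60,.31,.28],-11)"
```

```text
shift [ 0.4957  0.216  -0.049 ] turn [ 0.001  -0.0001 -0.0778]
```

```bash
python3 -m inch '[[[1,0.25,0.108,-0.05,0,0,-0.04],[1,0.25,0.108,-0.05,0,0,-0.04],[1,0.4957,0.216,-0.049,0.001,0,-0.078],[1,0.4957,0.216,-0.049,0.001,0,-0.078],[1,0.4957,0.216,-0.049,0.001,0,-0.078],[1,0.4957,0.216,-0.049,0.001,0,-0.078],[1,0.4957,0.216,-0.049,0.001,0,-0.078],[1,0.4957,0.216,-0.049,0.001,0,-0.078],[1,0.4957,0.216,-0.049,0.001,0,-0.078],[1,0.4957,0.216,-0.049,0.001,0,-0.078]]]'
python3 -m inch '[[[1,0,0,0,0,0,0],[1,0,0,0,0,0,0],[1,0,0,0,0,0,0],[1,0,0,0,0,0,0]]]'
python3 - <<'E'
from h import *
im,cam=shot('wrist'); cv2.imwrite('pics/w1.png',im)
import pickle; pickle.dump((im,cam),open('w1.pkl','wb'))
print(sensors.observe()['tcp_pos'],sensors.observe()['dq'])
E
```

```text
t: 1.2
tcp_pos: [0.5677, 0.336, 0.2775]
ee_rot: [[0.982, -0.19, 0.0], [-0.19, -0.982, 0.001], [0.0, -0.001, -1.0]]
contact_force: [0.7, 1.1, 0.2]
grip_width: 0.0854
grip_force: 0.0
t: 1.6
tcp_pos: [0.5656, 0.3384, 0.2773]
ee_rot: [[0.982, -0.189, 0.0], [-0.189, -0.982, 0.001], [-0.0, -0.001, -1.0]]
contact_force: [0.6, 0.5, -0.0]
grip_width: 0.0856
grip_force: 0.0
[0.56560346 0.33849979 0.27732519] [ 1.47905605e-03 -7.78752625e-04  3.86330363e-03  9.77697842e-04
 -1.19584587e-03  9.43459308e-05]
```

View pics/w1.png

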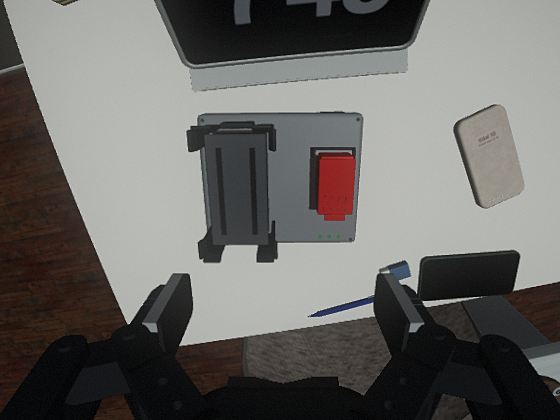

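The wrist view shows the plinth, with its right edge at u≈361, its rear edge at v≈113 and its front edge at v≈241. It also shows the platform at u 209–268, the guard at (335,185) and a pack at (489,155). I'll measure the edges.

```bash
cat > m.py <<'E'
from h import *
import pickle
im,cam=pickle.load(open('w1.pkl','rb'))
g=cv2.GaussianBlur(im,(0,0),.7).max(2).astype(float)
def edge(line,lo,hi,rev=False):
    # subpixel strongest gradient
    d=np.abs(np.diff(line[lo:hi])); i=d.argmax(); 
    if 0<i<len(d)-1:
        a,b,c=d[i-1:i+2]; i=i+.5*(a-c)/(a-2*b+c)
    return lo+i+.5
def fit(px,z):
    P=plane(cam,px,z)[:,:2]; l=cv2.fitLine(P.astype(np.float32),cv2.DIST_HUBER,0,.001,.001).ravel()
    if abs(l[0])>abs(l[1]): l[:2]*=np.sign(l[0])
    else: l[:2]*=np.sign(l[1])
    return l
R_=fit([(edge(g[v],350,374),v) for v in range(130,225)],.032)
B_=fit([(u,edge(g[:,u],104,124)) for u in range(285,315)],.032)
F_=fit([(u,edge(g[:,u],230,252)) for u in range(285,345)],.032)
for n,l in(('right',R_),('rear',B_),('front',F_)): print(n,np.degrees(np.arctan2(l[1],l[0])),l[2:])
a=np.arctan2(R_[1],R_[0]); ex=np.array([np.cos(a),np.sin(a)]); ey=np.array([-ex[1],ex[0]])
r,b,f=R_[2:]@ey,B_[2:]@ex,F_[2:]@ex
print('yaw',np.degrees(a),'length',b-f)
O=ex*(b+f)/2+ey*(r+.098); print('dock',O,'well',O+.045*ey)
D=lambda x,y,z:[*(O+x*ex+y*ey),z]
pts=[D(x,y,.032) for x in(-.083,.083) for y in(-.098,.098)]+[D(x,y,.075) for x in(-.067,.067) for y in(.009,.081)]+[D(x,y,.096) for x in(-.067,.067) for y in(.009,.081)]
for p,q in zip(pts,proj(cam,pts)): print(np.round(p,3),np.round(q,1)); cv2.circle(im,tuple(int(round(t)) for t in q),1,(0,255,0) if p[2]<.05 else (255,0,255) if p[2]<.08 else (0,255,255),-1)
d=im.astype(int); m=(d[...,2]-d[...,0]>10); m[:90]=0;m[220:]=0;m[:,:440]=0;m[:,535:]=0
print('pack',rects(cam,m,.012,500))
m=(d[...,2]-d[...,1]>90); print('red',rects(cam,m,.07,300))
cv2.imwrite('pics/w1c.png',cv2.resize(im[95:275,180:380],None,fx=3.3,fy=3.3,interpolation=cv2.INTER_CUBIC))
E
python3 m.py
```

```text
right -10.484585 [0.52392346 0.25190452]
rear 78.99301 [0.6301912 0.3096401]
front 79.237366 [0.4642559  0.31692547]
yaw -10.484585 length 0.16449058
dock [0.5533026  0.34613156] well [0.56149125 0.39038023]
[0.454 0.265 0.032] [354.4 242.5]
[0.49  0.458 0.032] [205.4 243.4]
[0.617 0.235 0.032] [363.4 111.2]
[0.653 0.427 0.032] [193.7 112.5]
[0.489 0.367 0.075] [271.7 246.3]
[0.502 0.438 0.075] [210.4 246.6]
[0.621 0.343 0.075] [269.4 129.1]
[0.634 0.414 0.075] [200.4 129.9]
[0.489 0.367 0.096] [271.1 254.5]
[0.502 0.438 0.096] [206.5 254.8]
[0.621 0.343 0.096] [268.6 131.1]
[0.634 0.414 0.096] [195.3 131.9]
pack [((458, 105, 66, 103), 528.0, 69.8, 127.4, 63.7, 15.8)]
red [((318, 156, 37, 64), 542.8, 283.2, 72.9, 38.7, -10.4)]
```

View pics/w1c.png

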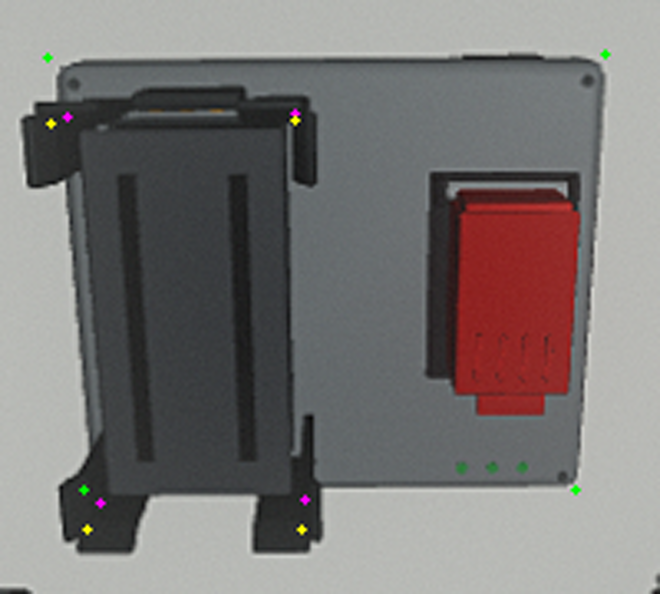

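The plinth outline matches to about 3 mm. The corners are bevelled, and its middle may be offset from the origin by design. I'll get the well centre and yaw from the platform edges directly.

```bash
cat >> m.py <<'E'
print('---')
im,cam=pickle.load(open('w1.pkl','rb')); g=cv2.GaussianBlur(im,(0,0),.6).max(2).astype(float)
print(g[190,200:216].round(),g[190,262:276].round(),g[125:140,235].round(),g[238:250,235].round())
L2=fit([(edge(g[v],202,214),v) for v in range(150,225)],.075)
R2=fit([(edge(g[v],264,270),v) for v in range(150,215)],.075)
B2=fit([(u,edge(g[:,u],129,138)) for u in range(220,258)],.075)
F2=fit([(u,edge(g[:,u],238,249)) for u in range(226,254)],.075)
for n,l in(('L',L2),('R',R2),('B',B2),('F',F2)): print(n,np.degrees(np.arctan2(l[1],l[0])))
a=np.radians(-11); ex=np.array([np.cos(a),np.sin(a)]); ey=np.array([-ex[1],ex[0]])
l,r,b,f=L2[2:]@ey,R2[2:]@ey,B2[2:]@ex,F2[2:]@ex
print('size',b-f,l-r,'centre',ex*(b+f)/2+ey*(l+r)/2)
E
python3 m.py|sed -n '/---/,$p'
```

```text
---
[185. 186. 161. 102.  79.  90. 102.  94.  71.  65.  68.  68.  68.  66.
  67.  68.] [ 61.  62.  63.  60.  51.  43.  87. 108. 109. 110. 108. 108. 109. 108.] [50. 47. 44. 70. 94. 75. 54. 45. 41. 54. 63. 67. 67. 66. 67.] [ 68.  68.  68.  69.  68.  67.  94. 156. 186. 184. 184. 183.]
L -15.580585
R -10.49018
B 77.48249
F 79.11799
size 0.1304759363499544 0.06994932193882214 centre [0.56256949 0.39209899]
```

```bash
cat >> m.py <<'E'
print('+++')
def edges(g,v,lo,hi,sign):
    d=sign*np.diff(g[v]); i=lo+d[lo:hi].argmax(); a,b,c=d[i-1:i+2]; return i+.5+.5*(a-c)/(a-2*b+c)
pl=[];pr=[]
for v in range(150,225):
    u0=204.8+(v-134.4)*7.6/109; pl.append((edges(g,v,int(u0)-2,int(u0)+3,-1),v))
    u0=267+(v-134)*1.5/110; pr.append((edges(g,v,int(u0)-4,int(u0),-1),v))
L2=fit(pl,.075);R2=fit(pr,.075)
for n,l in(('L',L2),('R',R2)): print(n,np.degrees(np.arctan2(l[1],l[0])))
l,r=L2[2:]@ey,R2[2:]@ey
print(pl[::15],pr[::15]);print('size',b-f,l-r,'centre',ex*(b+f)/2+ey*(l+r)/2)
E
python3 m.py|sed -n '/+++/,$p'
```

```text
+++
L -10.458059
R -10.631302
[(np.float64(204.40350877192984), 150), (np.float64(205.4047619047619), 165), (np.float64(206.51111111111112), 180), (np.float64(207.6764705882353), 195), (np.float64(209.35294117647058), 210)] [(np.float64(264.6), 150), (np.float64(265.1818181818182), 165), (np.float64(265.3636363636364), 180), (np.float64(266.0), 195), (np.float64(266.2083333333333), 210)]
size 0.1304759363499544 0.06424414179634103 centre [0.56250701 0.3917776 ]
```

The well comes out at about (0.562, 0.391) with yaw -10.7°, and the measured platform is 130 x 64 mm, which is plausible. Next I'll hover over the nearer pack.

```bash
python3 -c "
from h import *
goal([.5285,.0705,.14],15.7)"
```

```text
shift [0.0142 0.2703 0.137 ] turn [-1.000e-03 -2.000e-04 -4.641e-01]
```

```bash
python3 -m inch '[[[1,0.0142,0.2703,0.0,0,0,-0.464],[1,0.0142,0.2703,0.0,0,0,-0.464],[1,0.0142,0.2703,0.03,0,0,-0.464],[1,0.0142,0.2703,0.137,0,0,-0.464],[1,0.0142,0.2703,0.137,-0.001,0,-0.464],[1,0.0142,0.2703,0.137,-0.001,0,-0.464],[1,0.0142,0.2703,0.137,-0.001,0,-0.464],[1,0.0142,0.2703,0.137,-0.001,0,-0.464],[1,0.0142,0.2703,0.137,-0.001,0,-0.464],[1,0.0142,0.2703,0.137,-0.001,0,-0.464]]]'
python3 -m inch '[[[1,0,0,0,0,0,0],[1,0,0,0,0,0,0]]]' >/dev/null
cat > p.py <<'E'
from h import *
im,cam=shot('wrist'); cv2.imwrite('pics/w2.png',im)
d=im.astype(int); m=(d[...,2]-d[...,0]>8)&(d.max(2)>70)
m=cv2.morphologyEx(m.astype(np.uint8),cv2.MORPH_OPEN,np.ones((7,7)))
for r in rects(cam,m,.013,3000): print(r)
s=sensors.observe(); print(s['tcp_pos'],s['contact_force'])
E
python3 p.py
```

```text
t: 2.65
tcp_pos: [0.5299, 0.0711, 0.1413]
ee_rot: [[0.963, 0.27, 0.003], [0.27, -0.963, 0.001], [0.003, -0.0, -1.0]]
contact_force: [0.2, 0.5, 0.1]
grip_width: 0.0855
grip_force: 0.0
((515, 220, 45, 109), 517.7, -196.4, 131.2, 49.6, 33.5)
((246, 128, 76, 138), 528.4, 70.6, 125.2, 63.9, 15.7)
[0.52924337 0.07041347 0.14057289] [-0.12448796 -0.10944142 -0.03020658]
```

```bash
python3 -m inch '[[[1,-0.0008,0,0.05,0,0,0],[1,-0.0008,0,0.10,0,0,0],[1,-0.0008,0,0.125,0,0,0],[1,-0.0008,0,0.135,0,0,0],[1,-0.0008,0,0.143,0,0,0],[1,-0.0008,0,0.143,0,0,0]]]'
python3 -m inch '[[[0.3,0,0,0,0,0,0],[0.3,0,0,0,0,0,0],[0.3,0,0,0,0,0,0],[0.3,0,0,0,0,0,0],[0.3,0,0,0,0,0,0]]]' 40
```

```text
t: 3.5
tcp_pos: [0.5286, 0.0697, -0.0029]
ee_rot: [[0.963, 0.269, 0.001], [0.269, -0.963, 0.0], [0.001, 0.0, -1.0]]
contact_force: [-0.0, -0.0, 0.5]
grip_width: 0.0858
grip_force: 0.0
t: 4.0
tcp_pos: [0.5293, 0.07, -0.0013]
ee_rot: [[0.963, 0.269, 0.003], [0.269, -0.963, 0.001], [0.003, -0.0, -1.0]]
contact_force: [-1.2, -0.3, 6.7]
grip_width: 0.0648
grip_force: 44.6
```

```bash
python3 -m inch '[[[0.3,0,0,-0.02,0,0,0],[0.3,0,0,-0.06,0,0,0],[0.3,0,0,-0.11,0,0,0],[0.3,0,0,-0.15,0,0,0],[0.3,0,0,-0.15,0,0,0]]]'
python3 -c "
from h import *
goal([.562,.391,.14],-10.7)"
```

```text
t: 4.5
tcp_pos: [0.5315, 0.0706, 0.1539]
ee_rot: [[0.963, 0.27, 0.011], [0.27, -0.963, 0.004], [0.012, -0.001, -1.0]]
contact_force: [0.4, 0.2, -2.1]
grip_width: 0.0646
grip_force: 46.6
shift [ 0.1156 -0.3003  0.0156] turn [-0.0039 -0.0114  0.4598]
```

```bash
python3 -m inch '[[[0.3,0.1156,-0.3003,0,0,-0.006,0.46],[0.3,0.1156,-0.3003,0,0,-0.006,0.46],[0.3,0.1156,-0.3003,0,0,-0.006,0.46],[0.3,0.1156,-0.3003,0,0,-0.006,0.46],[0.3,0.1156,-0.3003,0.0156,0,-0.006,0.46],[0.3,0.1156,-0.3003,0.0156,0,-0.006,0.46],[0.3,0.1156,-0.3003,0.0156,0,-0.006,0.46],[0.3,0.1156,-0.3003,0.0156,0,-0.006,0.46],[0.3,0.1156,-0.3003,0.0156,0,-0.006,0.46],[0.3,0.1156,-0.3003,0.0156,0,-0.006,0.46]]]'
python3 -m inch '[[[0.3,0,0,0,0,0,0],[0.3,0,0,0,0,0,0]]]' >/dev/null
python3 - <<'E'
from h import *
im,cam=shot('wrist'); cv2.imwrite('pics/w3.png',im)
s=sensors.observe(); print(s['tcp_pos'],s['ee_rot'].round(4))
d=im.astype(int); m=(d[...,2]-d[...,0]>8)&(d.max(2)>70)
m=cv2.morphologyEx(m.astype(np.uint8),cv2.MORPH_OPEN,np.ones((7,7)))
for r in rects(cam,m,s['tcp_pos'][2]+.015,3000): print(r)
goal([.562,.391,.14],-10.7)
E
```

```text
t: 5.5
tcp_pos: [0.5584, 0.3888, 0.1312]
ee_rot: [[0.982, -0.187, -0.006], [-0.187, -0.982, -0.001], [-0.006, 0.002, -1.0]]
contact_force: [0.5, -0.9, -2.8]
grip_width: 0.0646
grip_force: 46.5
[0.55898335 0.38901104 0.1319463 ] [[ 9.822e-01 -1.876e-01 -5.300e-03]
 [-1.876e-01 -9.822e-01  3.000e-04]
 [-5.200e-03  7.000e-04 -1.000e+00]]
((406, 166, 69, 106), 581.2, 317.6, 48.2, 24.8, -10.5)
((205, 155, 157, 227), 563.6, 388.6, 117.5, 64.2, -10.7)
shift [ 0.0025 -0.0025 -0.0081] turn [ 0.0007  0.0052 -0.002 ]
```

View pics/w3.png

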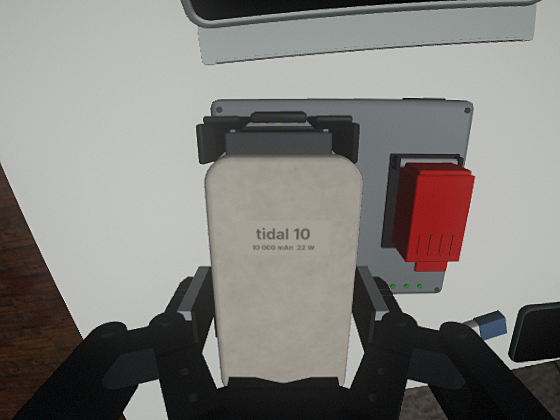

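The pack sits level and square above the well, with its rear edge at v≈155, and is centred on the tool to within about 0.5 mm. I'll correct xy, then lower it.

```bash
python3 -m inch '[[[0.3,0.0025,-0.0025,0.01,0,0.0052,-0.002],[0.3,0.0025,-0.0025,0.02,0,0.0052,-0.002],[0.3,0.0025,-0.0025,0.02,0,0.0052,-0.002],[0.3,0.0025,-0.0025,0.02,0,0.0052,-0.002],[0.3,0.0025,-0.0025,0.02,0,0.0052,-0.002]]]'
python3 -c "
from h import *
goal([.562,.391,.085],-10.7)"
```

```text
t: 6.25
tcp_pos: [0.5617, 0.3918, 0.1114]
ee_rot: [[0.983, -0.185, -0.0], [-0.185, -0.983, -0.001], [-0.0, 0.001, -1.0]]
contact_force: [-0.5, 0.0, -2.2]
grip_width: 0.0647
grip_force: 46.5
shift [0.0005 0.0007 0.0264] turn [0.0014 0.0002 0.0011]
```

```bash
python3 -m inch '[[[0.3,0.0003,0.0006,0.006,0,0,0],[0.3,0.0003,0.0006,0.012,0,0,0],[0.3,0.0003,0.0006,0.018,0,0,0],[0.3,0.0003,0.0006,0.024,0,0,0],[0.3,0.0003,0.0006,0.027,0,0,0],[0.3,0.0003,0.0006,0.027,0,0,0]]]'
```

```text
t: 6.85
tcp_pos: [0.5615, 0.3907, 0.0835]
ee_rot: [[0.983, -0.185, -0.001], [-0.185, -0.983, -0.002], [-0.001, 0.002, -1.0]]
contact_force: [-0.1, -0.2, -2.2]
grip_width: 0.0647
grip_force: 46.6
```

```bash
python3 -m inch '[[[0.3,0,0,0.004,0,0,0],[0.3,0,0,0.008,0,0,0],[0.3,0,0,0.012,0,0,0],[0.3,0,0,0.016,0,0,0],[0.3,0,0,0.019,0,0,0],[0.3,0,0,0.020,0,0,0],[0.3,0,0,0.020,0,0,0]]]'
```

```text
t: 7.55
tcp_pos: [0.5618, 0.3911, 0.0644]
ee_rot: [[0.983, -0.185, -0.001], [-0.185, -0.983, -0.001], [-0.0, 0.001, -1.0]]
contact_force: [0.1, 0.2, -0.5]
grip_width: 0.0647
grip_force: 46.7
```

```bash
python3 -m inch '[[[0.55,0,0,0.002,0,0,0],[0.7,0,0,0.002,0,0,0],[0.8,0,0,0.002,0,0,0],[0.8,0,0,0.002,0,0,0],[0.8,0,0,0.002,0,0,0],[0.8,0,0,0,0,0,0]]]'
python3 -m inch '[[[0.8,0,0,-0.015,0,0,0],[0.8,0,0,-0.05,0,0,0],[0.8,0,0,-0.10,0,0,0],[0.8,0,0,-0.10,0,0,0],[0.8,0,0,-0.10,0,0,0]]]'
python3 - <<'E'
from h import *
im,cam=shot('wrist'); cv2.imwrite('pics/w4.png',im)
d=im.astype(int); m=(d[...,2]-d[...,0]>8)&(d[...,2]-d[...,0]<60)&(d.max(2)>70)
m=cv2.morphologyEx(m.astype(np.uint8),cv2.MORPH_OPEN,np.ones((7,7)))
for r in rects(cam,m,.074,3000): print(r)
goal([.5265,-.2097,.14],19.6)
E
```

```text
t: 8.15
tcp_pos: [0.5616, 0.3909, 0.0643]
ee_rot: [[0.983, -0.185, -0.001], [-0.185, -0.983, -0.002], [-0.001, 0.002, -1.0]]
contact_force: [0.7, -0.3, -0.7]
grip_width: 0.0771
grip_force: 0.0
t: 8.65
tcp_pos: [0.5625, 0.392, 0.1677]
ee_rot: [[0.983, -0.185, 0.003], [-0.185, -0.983, 0.003], [0.002, -0.003, -1.0]]
contact_force: [-1.0, 0.1, -1.5]
grip_width: 0.0772
grip_force: 0.0
((242, 132, 88, 155), 560.5, 391.5, 126.5, 64.3, -10.6)
shift [0.0764 0.5972 0.0255] turn [-4.00e-04 -5.00e-04 -5.28e-01]
```

View pics/w4.png

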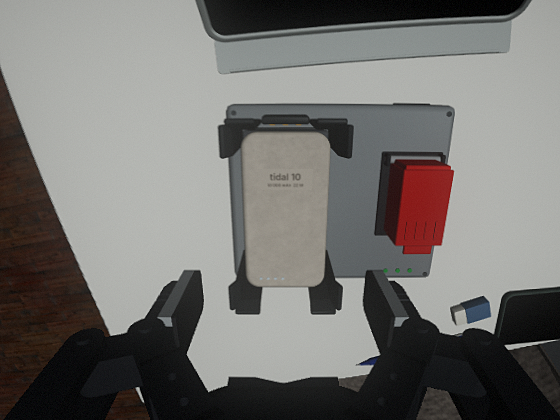

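The first pack lies flat between all four guides, centred at about (286,209). On to the second pack.

```bash
python3 -m inch '[[[1,0.0764,0.5972,0,0,0,-0.528],[1,0.0764,0.5972,0,0,0,-0.528],[1,0.0764,0.5972,0,0,0,-0.528],[1,0.0764,0.5972,0,0,0,-0.528],[1,0.0764,0.5972,0,0,0,-0.528],[1,0.0764,0.5972,0,0,0,-0.528],[1,0.0764,0.5972,0,0,0,-0.528],[1,0.0764,0.5972,0,0,0,-0.528],[1,0.0764,0.5972,0.0255,0,0,-0.528],[1,0.0764,0.5972,0.0255,0,0,-0.528]]]' >/dev/null
python3 -c "
from h import *
goal([.5265,-.2097,.14],19.6)"
```

```text
shift [-0.0385  0.093   0.012 ] turn [0.0007 0.0019 0.0005]
```

```bash
python3 -m inch '[[[1,-0.0385,0.093,0.012,0,0.002,0],[1,-0.0385,0.093,0.012,0,0.002,0],[1,-0.0385,0.093,0.012,0,0.002,0],[1,-0.0385,0.093,0.012,0,0.002,0],[1,-0.0385,0.093,0.012,0,0.002,0],[1,-0.0385,0.093,0.012,0,0.002,0]]]'
python3 p.py; python3 -c "
from h import *
goal([.5265,-.2097,.14],19.6)"
```

```text
t: 10.3
tcp_pos: [0.5277, -0.2066, 0.1406]
ee_rot: [[0.941, 0.337, 0.001], [0.337, -0.941, -0.0], [0.001, 0.001, -1.0]]
contact_force: [0.4, 0.1, 0.3]
grip_width: 0.0853
grip_force: 0.0
((455, 165, 105, 232), 487.9, -471.1, 299.7, 117.3, 38.0)
((251, 131, 76, 138), 525.4, -211.4, 125.9, 63.4, 19.3)
[ 0.52778872 -0.20651251  0.14076909] [-0.8021726   0.00953631  0.65961185]
shift [-0.0023  0.0026  0.0008] turn [ 0.001  -0.0013  0.0021]
```

```bash
python3 -m inch '[[[1,-0.0036,0.0035,0.05,0,0,0.005],[1,-0.0036,0.0035,0.10,0,0,0.005],[1,-0.0036,0.0035,0.125,0,0,0.005],[1,-0.0036,0.0035,0.135,0,0,0.005],[1,-0.0036,0.0035,0.142,0,0,0.005],[1,-0.0036,0.0035,0.142,0,0,0.005]]]'
python3 -m inch '[[[0.3,0,0,0,0,0,0],[0.3,0,0,0,0,0,0],[0.3,0,0,0,0,0,0],[0.3,0,0,0,0,0,0],[0.3,0,0,0,0,0,0]]]' 40
python3 -m inch '[[[0.3,0,0,-0.02,0,0,0],[0.3,0,0,-0.06,0,0,0],[0.3,0,0,-0.11,0,0,0],[0.3,0,0,-0.15,0,0,0],[0.3,0,0,-0.15,0,0,0]]]'
python3 -c "
from h import *
goal([.562,.391,.145],-10.7)"
```

```text
t: 10.95
tcp_pos: [0.5261, -0.2119, -0.001]
ee_rot: [[0.943, 0.332, 0.002], [0.332, -0.943, -0.001], [0.001, 0.001, -1.0]]
contact_force: [-0.2, -0.3, 0.4]
grip_width: 0.0852
grip_force: 0.0
t: 11.45
tcp_pos: [0.5266, -0.2123, 0.0005]
ee_rot: [[0.944, 0.331, 0.004], [0.331, -0.944, -0.001], [0.004, 0.002, -1.0]]
contact_force: [-0.7, 2.6, 4.9]
grip_width: 0.0646
grip_force: 44.3
t: 11.95
tcp_pos: [0.5289, -0.213, 0.156]
ee_rot: [[0.943, 0.332, 0.013], [0.332, -0.943, -0.003], [0.012, 0.007, -1.0]]
contact_force: [0.7, 0.1, -1.8]
grip_width: 0.065
grip_force: 46.3
shift [ 0.2315 -0.5589  0.0099] turn [ 0.0036 -0.0132  0.5248]
```

```bash
python3 -m inch '[[[0.3,0.2315,-0.5589,0,0,-0.006,0.525],[0.3,0.2315,-0.5589,0,0,-0.006,0.525],[0.3,0.2315,-0.5589,0,0,-0.006,0.525],[0.3,0.2315,-0.5589,0,0,-0.006,0.525],[0.3,0.2315,-0.5589,0,0,-0.006,0.525],[0.3,0.2315,-0.5589,0,0,-0.006,0.525],[0.3,0.2315,-0.5589,0,0,-0.006,0.525],[0.3,0.2315,-0.5589,0,0,-0.006,0.525],[0.3,0.2315,-0.5589,0,0,-0.006,0.525],[0.3,0.2315,-0.5589,0,0,-0.006,0.525]]]' >/dev/null
python3 -c "
from h import *
goal([.562,.391,.14],-10.7)"
```

```text
shift [-0.0118 -0.1176  0.0084] turn [ 0.0013  0.0044 -0.0012]
```

```bash
python3 -m inch '[[[0.3,-0.0118,-0.1176,0.0084,0.001,0.004,0],[0.3,-0.0118,-0.1176,0.0084,0.001,0.004,0],[0.3,-0.0118,-0.1176,0.0084,0.001,0.004,0],[0.3,-0.0118,-0.1176,0.0084,0.001,0.004,0],[0.3,-0.0118,-0.1176,0.0084,0.001,0.004,0],[0.3,-0.0118,-0.1176,0.0084,0.001,0.004,0],[0.3,-0.0118,-0.1176,0.0084,0.001,0.004,0]]]'
python3 - <<'E'
from h import *
im,cam=shot('wrist'); cv2.imwrite('pics/w5.png',im)
s=sensors.observe(); print(s['tcp_pos'],s['ee_rot'].round(4))
d=im.astype(int); m=(d[...,2]-d[...,0]>8)&(d.max(2)>70)&(d[...,2]-d[...,0]<60)
m=cv2.morphologyEx(m.astype(np.uint8),cv2.MORPH_OPEN,np.ones((7,7)))
for r in rects(cam,m,s['tcp_pos'][2]+.0145,3000): print(r)
goal([.5625,.391,.11],-10.7)
E
```

```text
t: 13.65
tcp_pos: [0.5628, 0.3879, 0.1403]
ee_rot: [[0.982, -0.188, -0.0], [-0.188, -0.982, -0.0], [-0.0, 0.001, -1.0]]
contact_force: [0.5, -0.9, -1.8]
grip_width: 0.0645
grip_force: 46.3
[0.56284571 0.38798333 0.1403982 ] [[ 9.822e-01 -1.880e-01 -1.000e-04]
 [-1.880e-01 -9.822e-01 -3.000e-04]
 [-1.000e-04  3.000e-04 -1.000e+00]]
((206, 154, 155, 228), 567.4, 387.6, 117.9, 63.4, -10.8)
shift [-0.0009 -0.0029  0.0304] turn [ 0.0003  0.0001 -0.0023]
```

```bash
python3 -m inch '[[[0.3,-0.0012,-0.0027,0.015,0,0,-0.002],[0.3,-0.0012,-0.0027,0.028,0,0,-0.002],[0.3,-0.0012,-0.0027,0.028,0,0,-0.002],[0.3,-0.0012,-0.0027,0.028,0,0,-0.002],[0.3,-0.0012,-0.0027,0.028,0,0,-0.002]]]'
python3 -c "
from h import *
goal([.562,.391,.085],-10.7)"
```

```text
t: 14.2
tcp_pos: [0.5621, 0.3921, 0.1119]
ee_rot: [[0.983, -0.185, -0.0], [-0.185, -0.983, -0.001], [-0.0, 0.001, -1.0]]
contact_force: [-0.4, 0.4, -1.9]
grip_width: 0.0649
grip_force: 46.3
shift [0.0001 0.0011 0.0269] turn [0.0008 0.0001 0.0012]
```

```bash
python3 -m inch '[[[0.3,0,0.001,0.006,0,0,0],[0.3,0,0.001,0.012,0,0,0],[0.3,0,0.001,0.018,0,0,0],[0.3,0,0.001,0.024,0,0,0],[0.3,0,0.001,0.027,0,0,0],[0.3,0,0.001,0.030,0,0,0],[0.3,0,0.001,0.030,0,0,0]]]'
python3 -m inch '[[[0.3,0,0,0.004,0,0,0],[0.3,0,0,0.008,0,0,0],[0.3,0,0,0.012,0,0,0],[0.3,0,0,0.016,0,0,0],[0.3,0,0,0.016,0,0,0]]]'
```

```text
t: 14.9
tcp_pos: [0.5616, 0.3908, 0.0813]
ee_rot: [[0.983, -0.185, -0.001], [-0.185, -0.983, -0.001], [-0.001, 0.001, -1.0]]
contact_force: [0.5, 0.5, -1.8]
grip_width: 0.0645
grip_force: 46.3
t: 15.4
tcp_pos: [0.5616, 0.3909, 0.0653]
ee_rot: [[0.983, -0.185, -0.001], [-0.185, -0.983, -0.001], [-0.001, 0.001, -1.0]]
contact_force: [-0.1, 0.4, 0.6]
grip_width: 0.0642
grip_force: 46.5
```

```bash
python3 -m inch '[[[0.55,0,0,0,0,0,0],[0.7,0,0,0,0,0,0],[0.8,0,0,0,0,0,0],[0.8,0,0,0,0,0,0],[0.8,0,0,0,0,0,0],[0.8,0,0,0,0,0,0]]]'
python3 -m inch '[[[0.8,0,0,-0.015,0,0,0],[0.8,0,0,-0.05,0,0,0],[0.8,0,0,-0.10,0,0,0],[0.8,0,0,-0.10,0,0,0],[0.8,0,0,-0.10,0,0,0]]]'
python3 - <<'E'
from h import *
im,cam=shot('wrist'); cv2.imwrite('pics/w6.png',im)
import pickle; pickle.dump((im,cam),open('w6.pkl','wb'))
d=im.astype(int); m=(d[...,2]-d[...,0]>8)&(d[...,2]-d[...,0]<60)&(d.max(2)>70)
m=cv2.morphologyEx(m.astype(np.uint8),cv2.MORPH_OPEN,np.ones((7,7)))
for r in rects(cam,m,.077,3000): print(r)
m=(d[...,2]-d[...,1]>90); print('red',rects(cam,m,.07,300))
E
```

```text
t: 16.0
tcp_pos: [0.5617, 0.3909, 0.0659]
ee_rot: [[0.983, -0.185, -0.0], [-0.185, -0.983, -0.001], [-0.0, 0.001, -1.0]]
contact_force: [-0.5, 0.0, 1.4]
grip_width: 0.0767
grip_force: 0.0
t: 16.5
tcp_pos: [0.5625, 0.3918, 0.169]
ee_rot: [[0.983, -0.185, 0.003], [-0.185, -0.983, 0.003], [0.002, -0.003, -1.0]]
contact_force: [-0.4, -0.1, -0.8]
grip_width: 0.0767
grip_force: 0.0
((242, 132, 88, 154), 561.6, 390.9, 124.7, 63.8, -10.8)
red [((395, 165, 58, 88), 542.5, 283.6, 73.2, 38.3, -10.9)]
```

View pics/w6.png

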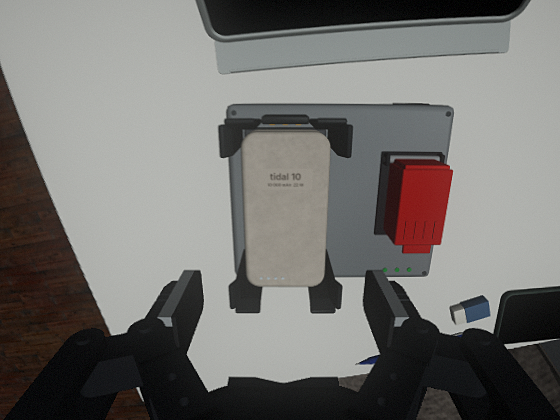

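The second pack lies squarely on the first, with its outline at (286,209) and a measured centre of (561.6,390.9). The guard is still shut. Next, the guard pinch: dock frame from the well, guard_front at about (-0.013,-0.0645).

```bash
cat >> h.py <<'E'
A=np.radians(-10.7); EX=np.array([np.cos(A),np.sin(A)]); EY=np.array([-EX[1],EX[0]]); DO=np.array([.562,.391])-.045*EY
def dgoal(x,y,z): goal([*(DO+x*EX+y*EY),z],-10.7)
def dpos():
    s=sensors.observe(); q=s['tcp_pos'][:2]-DO; print('dock xyz',np.round([q@EX,q@EY,s['tcp_pos'][2]],4),'F',np.round(s['contact_force'],1))
E
python3 -c "
from h import *
dpos();dgoal(-.013,-.0645,.12)"
```

```text
dock xyz [-0.0003  0.0451  0.1671] F [ 0.7 -0.5 -0.5]
shift [-0.0128  0.1096  0.047 ] turn [-0.0008 -0.0003  0.0008]
```

```bash
python3 -m inch '[[[0.6,-0.0128,0.1096,0,-0.001,0,0.001],[0.6,-0.0128,0.1096,0,-0.001,0,0.001],[0.6,-0.0128,0.1096,0.047,-0.001,0,0.001],[0.6,-0.0128,0.1096,0.047,-0.001,0,0.001],[0.6,-0.0128,0.1096,0.047,-0.001,0,0.001],[0.6,-0.0128,0.1096,0.047,-0.001,0,0.001],[0.6,-0.0128,0.1096,0.047,-0.001,0,0.001]]]' 20 >/dev/null
python3 - <<'E'
from h import *
im,cam=shot('wrist'); cv2.imwrite('pics/w7.png',im)
d=im.astype(int); m=(d[...,2]-d[...,1]>90)
for r in rects(cam,m,.07,300):
    q=np.array(r[1:3])/1000-DO; print(r,q@EX,q@EY)
dpos();dgoal(-.013,-.0645,.04)
E
```

```text
((255, 164, 64, 95), 544.7, 282.9, 62.9, 38.6, -10.6) 0.003071359742976332 -0.06443247575253533
dock xyz [-0.0125 -0.0632  0.1199] F [ 0.7  0.6 -0.6]
shift [-0.0006  0.0012  0.0799] turn [ 0.0007 -0.0007  0.0008]
```

View pics/w7.png

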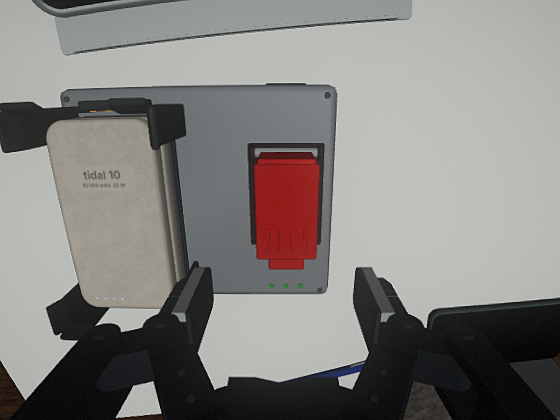

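The hood is seen from above, with its top from (288,163) at the rear to (286,260) at the front, and the tab reaching to v=269. Both fingers are clear on either side. I'll check its x extent.

```bash
python3 - <<'E'
from h import *
im,cam=shot('wrist')
for p,z in [((288,164),.07),((288,153),.042),((286,260),.07),((286,269),.05),((285,144),.035),((255,244),.035)]:
    q=plane(cam,[p],z)[0,:2]-DO; print(p,round(q@EX,4),round(q@EY,4))
E
```

```text
(288, 164) 0.0343 -0.0656
(288, 153) 0.0364 -0.066
(286, 260) -0.0299 -0.0647
(286, 269) -0.048 -0.065
(285, 144) 0.0415 -0.064
(255, 244) -0.0347 -0.0412
```

```bash
python3 -m inch '[[[0.6,-0.003,0.0013,0.03,0,0,0],[0.6,-0.003,0.0013,0.06,0,0,0],[0.6,-0.003,0.0013,0.08,0,0,0],[0.6,-0.003,0.0013,0.08,0,0,0],[-0.3,-0.003,0.0013,0.08,0,0,0],[-0.3,-0.003,0.0013,0.08,0,0,0],[-0.3,-0.003,0.0013,0.08,0,0,0],[-0.3,-0.003,0.0013,0.08,0,0,0],[-0.3,-0.003,0.0013,0.08,0,0,0]]]' 20
python3 - <<'E'
from h import *
dpos()
# arc: hinge (.0365,.038); grasp point r=(-.052,+dz), TCP 19 mm below
s=sensors.observe(); q=s['tcp_pos'][:2]-DO
v=np.array([q@EX-.0365, s['tcp_pos'][2]+.019-.038]); print(v)
for t in np.arange(.15,1.81,.15):
    c,n=np.cos(t),np.sin(t); w=np.array([c*v[0]+n*v[1],-n*v[0]+c*v[1]])-v
    print(round(t,2),'x',round(w[0],4),'z',round(-w[1],4))
E
```

```text
t: 18.25
tcp_pos: [0.5265, 0.2857, 0.0404]
ee_rot: [[0.983, -0.185, 0.002], [-0.185, -0.983, 0.0], [0.001, -0.0, -1.0]]
contact_force: [-1.6, 1.3, 7.2]
grip_width: 0.0398
grip_force: 27.8
dock xyz [-0.0153 -0.0651  0.0404] F [-1.6  1.3  7.2]
[-0.05181502  0.02142991]
0.15 x 0.0038 z -0.0075
0.3 x 0.0086 z -0.0144
0.45 x 0.0145 z -0.0204
0.6 x 0.0212 z -0.0255
0.75 x 0.0285 z -0.0296
0.9 x 0.0364 z -0.0325
1.05 x 0.0446 z -0.0342
1.2 x 0.053 z -0.0346
1.35 x 0.0614 z -0.0338
1.5 x 0.0695 z -0.0318
1.65 x 0.0773 z -0.0285
1.8 x 0.0845 z -0.0242
```

```bash
python3 -m inch '[[[-0.3,0.0038,0,-0.0075,0,0,0],[-0.3,0.0086,0,-0.0144,0,0,0],[-0.3,0.0145,0,-0.0204,0,0,0],[-0.3,0.0212,0,-0.0255,0,0,0],[-0.3,0.0285,0,-0.0296,0,0,0],[-0.3,0.0364,0,-0.0325,0,0,0],[-0.3,0.0446,0,-0.0342,0,0,0],[-0.3,0.053,0,-0.0346,0,0,0],[-0.3,0.0614,0,-0.0338,0,0,0],[-0.3,0.0695,0,-0.0318,0,0,0]]]'
python3 -m inch '[[[-0.3,0.0078,0,0.0033,0,0,0],[-0.3,0.0078,0,0.0033,0,0,0],[-0.3,0.0078,0,0.0033,0,0,0]]]'
python3 -c "
from h import *
dpos(); im,cam=shot('wrist'); cv2.imwrite('pics/w8.png',im)"
```

```text
t: 19.25
tcp_pos: [0.5937, 0.273, 0.0715]
ee_rot: [[0.983, -0.186, -0.001], [-0.186, -0.983, -0.0], [-0.001, 0.0, -1.0]]
contact_force: [-4.1, 4.9, 4.0]
grip_width: 0.0397
grip_force: 27.7
t: 19.55
tcp_pos: [0.6025, 0.2714, 0.068]
ee_rot: [[0.983, -0.186, 0.001], [-0.186, -0.983, -0.0], [0.001, -0.0, -1.0]]
contact_force: [2.4, 4.7, -0.2]
grip_width: 0.0397
grip_force: 28.1
dock xyz [ 0.062 -0.065  0.068] F [ 2.4  4.7 -0.2]
```

View pics/w8.png

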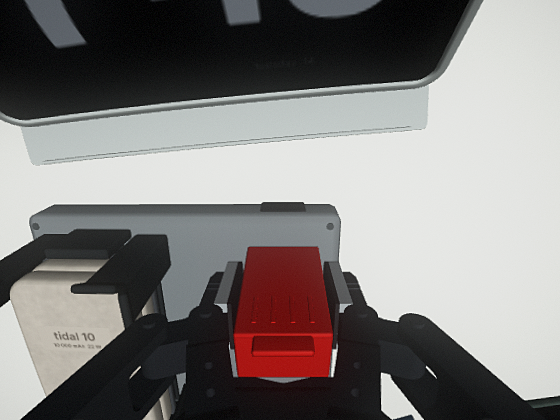

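The guard stands upright, with its front face and tab at (283,345) now on top. I'll release, rise, shut the fingers and go to the front of the toggle.

```bash
python3 -m inch '[[[0.2,0,0,0,0,0,0],[0.3,0,0,0,0,0,0],[0.3,0,0,0,0,0,0],[0.3,0,0,-0.03,0,0,0],[0.3,0,0,-0.075,0,0,0],[0.3,0,0,-0.075,0,0,0],[-1,-0.05,0,-0.075,0,0,0],[-1,-0.096,0,-0.075,0,0,0],[-1,-0.096,0,-0.075,0,0,0],[-1,-0.096,0,-0.075,0,0,0]]]'
python3 - <<'E'
from h import *
dpos(); dgoal(-.034,-.0645,.048)
im,cam=shot('wrist'); cv2.imwrite('pics/w9.png',im)
d=im.astype(int); m=(d[...,2]-d[...,1]>70)
print(rects(cam,m,.1,200))
E
```

```text
t: 20.6
tcp_pos: [0.5066, 0.2886, 0.1431]
ee_rot: [[0.983, -0.184, -0.0], [-0.184, -0.983, -0.001], [0.0, 0.001, -1.0]]
contact_force: [-0.2, 0.2, 0.4]
grip_width: 0.0005
grip_force: 0.0
dock xyz [-0.0355 -0.0659  0.1431] F [-0.2  0.2  0.4]
shift [ 0.0014 -0.0015  0.0951] turn [ 0.0014 -0.0002  0.0018]
[((244, 75, 76, 66), 584.6, 275.5, 40.6, 34.5, 79.4)]
```

```bash
python3 -m inch '[[[-1,0.0014,-0.0015,0.04,0.001,0,0.001],[-1,0.0014,-0.0015,0.075,0.001,0,0.001],[-1,0.0014,-0.0015,0.09,0.001,0,0.001],[-1,0.0014,-0.0015,0.095,0.001,0,0.001],[-1,0.0014,-0.0015,0.095,0.001,0,0.001]]]'
python3 -m inch '[[[-1,0.006,0,0,0,0,0],[-1,0.012,0,0,0,0,0],[-1,0.018,0,0,0,0,0],[-1,0.022,0,0,0,0,0],[-1,0.022,0,0,0,0,0]]]'
python3 -c "
from h import *
dpos()"
```

```text
t: 21.15
tcp_pos: [0.5095, 0.289, 0.0467]
ee_rot: [[0.982, -0.187, -0.001], [-0.187, -0.982, -0.002], [-0.001, 0.002, -1.0]]
contact_force: [-0.1, 0.4, -0.1]
grip_width: -0.0003
grip_force: 0.0
t: 21.65
tcp_pos: [0.5314, 0.2854, 0.0478]
ee_rot: [[0.982, -0.187, 0.0], [-0.187, -0.982, -0.0], [0.0, 0.0, -1.0]]
contact_force: [0.6, 0.5, 0.1]
grip_width: 0.0003
grip_force: 0.0
dock xyz [-0.0105 -0.0645  0.0478] F [0.6 0.5 0.1]
```

```bash
for i in 1 2; do python3 -m inch '[[[-1,0.002,0,0,0,0,0],[-1,0.004,0,0,0,0,0],[-1,0.004,0,0,0,0,0]]]' | grep -E "tcp|contact"; done
python3 -c "
from h import *
dpos(); im,cam=shot('scene'); cv2.imwrite('pics/s2.png',im)"
```

```text
tcp_pos: [0.5344, 0.2847, 0.0475]
contact_force: [-1.6, 0.5, 2.3]
tcp_pos: [0.5351, 0.2843, 0.0473]
contact_force: [-19.4, 6.3, 11.5]
dock xyz [-0.0066 -0.0648  0.0473] F [-19.4   6.3  11.5]
```

```bash
python3 -m inch '[[[-1,-0.015,0,0,0,0,0],[-1,-0.03,0,0,0,0,0],[-1,-0.03,0,-0.05,0,0,0],[-1,-0.03,0,-0.095,0,0,0],[-1,-0.03,0,-0.095,0,0,0],[-1,-0.03,0,-0.095,0,0,0]]]' | grep -E "t:|tcp|contact"
python3 - <<'E'
from h import *
dpos(); im,cam=shot('wrist'); cv2.imwrite('pics/w10.png',im)
P=lambda x,z:[*(DO+x*EX-.0645*EY),z]
for n,p in(('pivot',P(.0025,.038)),('off',P(-.0047,.0577)),('on',P(.0097,.0577))): print(n,proj(cam,[p]).round(1))
a=cv2.imread('pics/w9.png').astype(int)
x0,x1,y0,y1=255,310,120,235
for I in(a,im.astype(int)):
    g=I[y0:y1,x0:x1]; br=(g.min(2)>95)&(g.max(2)-g.min(2)<25)
    n,l,st,c=cv2.connectedComponentsWithStats(br.astype(np.uint8))
    print([(st[i].tolist(),c[i].round(1).tolist()) for i in range(1,n) if st[i][4]>15])
    print(g[::4,27].max(1).tolist())
E
```

```text
t: 22.9
tcp_pos: [0.5089, 0.2901, 0.1439]
ee_rot: [[0.982, -0.187, 0.002], [-0.187, -0.982, 0.002], [0.001, -0.002, -1.0]]
contact_force: [-0.4, 0.1, -1.2]
dock xyz [-0.0334 -0.064   0.1439] F [-0.4  0.1 -1.2]
pivot [[284.6 164. ]]
off [[284.7 179.1]]
on [[284.7 159.3]]
[([18, 32, 18, 28, 215], [27.1, 45.6]), ([0, 87, 55, 28, 1540], [27.0, 100.5])]
[150, 149, 117, 50, 55, 51, 48, 52, 126, 59, 95, 105, 104, 145, 140, 61, 49, 47, 48, 46, 47, 44, 128, 122, 121, 123, 124, 119, 121]
[([21, 35, 19, 19, 173], [30.1, 43.1]), ([0, 89, 55, 26, 1376], [27.0, 102.0])]
[152, 150, 150, 145, 47, 50, 50, 52, 48, 113, 137, 83, 62, 171, 46, 45, 45, 46, 48, 47, 46, 47, 48, 123, 124, 123, 124, 119, 120]
```

The toggle's bright blob changed from rows 152–180 to 155–174. Together with the 19 N end stop, that fits it leaning to the rear. I'll pinch the guard again and carry it back.

```bash
python3 -m inch '[[[0.3,0.05,0.001,0,0,0,0],[0.3,0.0954,0.001,0,0,0,0],[0.3,0.0954,0.001,0,0,0,0],[0.3,0.0954,0.001,0.03,0,0,0],[0.3,0.0954,0.001,0.06,0,0,0],[0.3,0.0954,0.001,0.076,0,0,0],[0.3,0.0954,0.001,0.076,0,0,0]]]' 20 | grep -E "t:|tcp|contact"
python3 -m inch '[[[-0.3,0,0,0,0,0,0],[-0.3,0,0,0,0,0,0],[-0.3,0,0,0,0,0,0],[-0.3,0,0,0,0,0,0]]]' 20
python3 -c "
from h import *
dpos();dgoal(.062,-.065,.068)"
```

```text
t: 23.65
tcp_pos: [0.5998, 0.2689, 0.0618]
ee_rot: [[0.982, -0.187, -0.007], [-0.187, -0.982, -0.005], [-0.006, 0.007, -1.0]]
contact_force: [0.3, -0.1, -0.2]
t: 24.05
tcp_pos: [0.6022, 0.2713, 0.0663]
ee_rot: [[0.982, -0.187, -0.001], [-0.187, -0.982, 0.0], [-0.001, 0.0, -1.0]]
contact_force: [0.6, 5.6, -10.5]
grip_width: 0.0395
grip_force: 26.2
dock xyz [ 0.0617 -0.0652  0.0663] F [  0.6   5.6 -10.5]
shift [ 0.0002 -0.0002 -0.0017] turn [ 0.0001  0.0005 -0.001 ]
```

```bash
python3 -m inch '[[[-0.3,-0.0078,0,-0.0048,0,0,0],[-0.3,-0.0159,0,-0.0068,0,0,0],[-0.3,-0.0243,0,-0.0076,0,0,0],[-0.3,-0.0327,0,-0.0072,0,0,0],[-0.3,-0.0409,0,-0.0055,0,0,0],[-0.3,-0.0488,0,-0.0026,0,0,0],[-0.3,-0.0561,0,0.0015,0,0,0],[-0.3,-0.0628,0,0.0066,0,0,0],[-0.3,-0.0687,0,0.0126,0,0,0],[-0.3,-0.0735,0,0.0195,0,0,0]]]'
python3 -c "
from h import *
dpos();dgoal(-.0153,-.065,.0404)"
```

```text
t: 25.05
tcp_pos: [0.5312, 0.2849, 0.0489]
ee_rot: [[0.983, -0.186, 0.003], [-0.186, -0.983, 0.001], [0.002, -0.001, -1.0]]
contact_force: [0.4, -2.6, 5.8]
grip_width: 0.0394
grip_force: 24.2
dock xyz [-0.0105 -0.065   0.0489] F [ 0.4 -2.6  5.8]
shift [-0.0048  0.      0.0085] turn [-0.0012 -0.0024 -0.0002]
```

Finish the arc, release, rise, then press the hood's top down with the shut fingers.

```bash
python3 -m inch '[[[-0.3,-0.0025,0,0.0045,0,0,0],[-0.3,-0.0048,0,0.009,0,0,0],[-0.3,-0.0048,0,0.009,0,0,0],[0.3,-0.0048,0,0.009,0,0,0],[0.4,-0.0048,0,0.009,0,0,0],[0.4,-0.0048,0,0.009,0,0,0],[0.4,-0.0048,0,-0.03,0,0,0],[0.4,-0.0048,0,-0.06,0,0,0],[-1,-0.0048,0,-0.06,0,0,0],[-1,-0.0048,0,-0.06,0,0,0]]]'
python3 -m inch '[[[-1,0,0,0,0,0,0],[-1,0,0,0,0,0,0],[-1,0,0,0,0,0,0]]]'
python3 -c "
from h import *
dpos();dgoal(-.018,-.065,.076)"
```

```text
t: 26.05
tcp_pos: [0.5256, 0.2856, 0.1074]
ee_rot: [[0.982, -0.187, 0.0], [-0.187, -0.982, 0.0], [0.0, -0.0, -1.0]]
contact_force: [0.4, -0.2, 0.2]
grip_width: 0.0318
grip_force: 0.0
t: 26.35
tcp_pos: [0.5252, 0.285, 0.1059]
ee_rot: [[0.982, -0.187, -0.002], [-0.187, -0.982, -0.002], [-0.001, 0.002, -1.0]]
contact_force: [-0.2, 0.8, -0.4]
grip_width: -0.0001
grip_force: 0.0
dock xyz [-0.0165 -0.066   0.1059] F [-0.2  0.8 -0.4]
shift [-0.0015 -0.0011  0.0299] turn [ 0.0024  0.0014 -0.0011]
```

```bash
python3 -m inch '[[[-1,0,0,0.012,0,0,0],[-1,0,0,0.024,0,0,0],[-1,0,0,0.030,0,0,0],[-1,0,0,0.032,0,0,0],[-1,0,0,0.032,0,0,0]]]' | grep -E "tcp|contact"
python3 -m inch '[[[-1,0,0,0.001,0,0,0],[-1,0,0,0.002,0,0,0],[-1,0,0,0.003,0,0,0],[-1,0,0,0.003,0,0,0]]]' | grep -E "tcp|contact"
```

```text
tcp_pos: [0.5254, 0.2851, 0.0743]
contact_force: [-0.4, -0.2, 0.5]
tcp_pos: [0.5256, 0.2853, 0.072]
contact_force: [-0.8, 0.0, -0.4]
```

```bash
python3 -m inch '[[[-1,0,0,0.001,0,0,0],[-1,0,0,0.002,0,0,0],[-1,0,0,0.003,0,0,0],[-1,0,0,0.003,0,0,0]]]' | grep -E "tcp|contact"
```

```text
tcp_pos: [0.5256, 0.2854, 0.0699]
contact_force: [-3.0, -0.8, 9.4]
```

The hood's top is met at z = 0.070 with 9 N, so the guard is shut. I'll retreat and do a final check.

```bash
python3 -m inch '[[[-1,0,0,-0.05,0,0,0],[-1,0,-0.05,-0.1,0,0,0],[-1,0,-0.10,-0.1,0,0,0],[-1,0,-0.11,-0.1,0,0,0],[-1,0,-0.11,-0.1,0,0,0],[-1,0,-0.11,-0.1,0,0,0]]]' | grep -E "t:|tcp|contact"
python3 - <<'E'
from h import *
im,cam=shot('wrist'); d=im.astype(int); m=(d[...,2]-d[...,0]>8)&(d[...,2]-d[...,0]<60)&(d.max(2)>70)
m=cv2.morphologyEx(m.astype(np.uint8),cv2.MORPH_OPEN,np.ones((7,7)))
print(rects(cam,m,.077,3000)); m=(d[...,2]-d[...,1]>90); print('red',rects(cam,m,.07,300))
E
```

```text
t: 28.25
tcp_pos: [0.5457, 0.3937, 0.1681]
ee_rot: [[0.983, -0.186, -0.001], [-0.186, -0.983, -0.001], [-0.001, 0.002, -1.0]]
contact_force: [-0.7, -0.9, 0.3]
[((238, 107, 91, 162), 561.3, 391.2, 125.4, 64.1, -10.7)]
red [((396, 143, 58, 91), 542.3, 283.5, 72.9, 38.4, -10.5)]
```

```bash
python3 -c "
from cell import ctrl
print(ctrl.job_done())"
```

```text
the job is handed in; nothing more can be done
None
```

I handed the job in at about 28 s: both power banks lie flat in the well, the toggle was pushed to its on stop, and the guard is shut; the hand-in call returned no verdict.

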